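# Open the presentation box and lay the hat charm flat

### The arm

A 6-joint arm with a two-finger parallel gripper is mounted at the origin on a cart in front of the work surface, level with it; the furniture and walls round the work are solid. World frame = base frame: x ahead of the robot, y to its left, z up, the work surface at z = 0. Lengths are in m, angles in rad, forces in N, time in s.
With the tool pointing down it reaches from about 0.3 to 0.875 m from the base axis. Payload 6.4 kg.
Tool frame: the origin (TCP) lies midway between the tips of the shut fingers; the grasp point (between the pads) lies 19 mm behind it; z points along the fingers, y is the direction in which the jaws open and shut (so a half turn about z gives the same grasp; the last joint's range is limited). The gripper opens to 85 mm and grips with 20 to 120 N. Pads are 22 mm wide; open, the fingers measure 114 mm over their backs; the gripper's body (76 mm by 85 mm) begins 54 mm behind the grasp point. The pads swing forward as they close: fully open they stand 13 mm farther back than shut.
Start: joints at [0.897, 0.181, 1.607, -0, 1.354, -0.206], TCP at [0.259, 0.513, 0.231] pointing down, gripper open.
Joint ranges: [-2.99, 2.99], [-0.89, 2.07], [0.3, 2.58], [-1.14, 4.28], [0, 2.63], [-3.12, 3.12]. Speed limits (rad/s): [2.57, 2.57, 3.01, 3.14, 3.14, 3.14].

### API

Orientations are given as a unit quaternion [w, x, y, z].
In Python, from bench import ctrl, optics, ticket gives the robot as it stands. The module is installed in compiled form; this text tells all that it offers.
- The arm moves only by the tool step_arm, never from a script. Its argument "targets" is text: rows parted by semicolons, each of 6 numbers parted by spaces: the shift along the tool's x, y, z in mm, then the turn, a rotation vector about the tool's x, y, z in rad. In form: dx dy dz rx ry rz; .... A call has 1 to 8 rows; each row is the pose to reach, as a shift and turn from the pose commanded when the call began, along the tool's axes at that moment; what a row does not reach only later rows make up. A row lasts 1/8 s, in which the tool goes at most 62.5 mm and 10.7 degrees, less where a joint would pass 70% of its speed; a pose out of reach is approached as far as the arm can. A call with a gripper value outside its range is refused whole. "grip" is the opening in per cent of the stroke, from 0 (shut) to 100 (fully open), set as the call begins (left out, the last holds). The fingers move at their own pace and stop on an object; the grip force is fixed at half the most. Time passes only in rows, so rows that repeat a pose let the fingers close. It gives the time, the measured TCP pose, the force and the opening at its end, in the units of the state.
- ctrl.get_obs(): the state, without advancing time (a new reading comes with each control period).
- optics.camera(name): name is "side" or "top" or "wrist"; returns a dict with "image" (384x512x3 uint8, red, green, blue), "mtx" (3x3 intrinsics, pixels), "xyz" and "orientation" of the camera in the world. Camera axes: x right, y up, looking along -z (the intrinsics and any distortion apply to the point x, -y, -z); pixel columns grow to the right and rows downward; lengths in m; the calibration is good to about 2 mm. A picture is of the moment at which its call begins. There is no depth.
- ticket.hand_in(): hands the job in, once; it reports no verdict.
The state is a dict: "time_s": time; "q": joint angles; "dq": joint speeds; "joint_efforts": joint torques, N m; "eef_pos": TCP position; "eef_rot": TCP orientation; "wrist_force": force on the tool from outside, world axes, zero at the start; "torque": the same for the moment, N m; "opening": opening from 0.0 (shut) to 1.0 (fully open).
Only numpy, scipy, OpenCV 4.12 (cv2) and the standard library are available. Lean on these libraries where they do the work, as an engineer would, in place of code of your own. Each camera call takes 0.05 s, during which the arm holds its last target.

### The job

Show the customer the charm in the presentation box: draw the deep paper-board lid straight up off the box by its wooden grip, without toppling the charm that stands on end inside, and set the lid down mouth down, wholly on the cork mat. Then tip the charm over with a light push so that it lies flat on the box's grey pad with its little brass ring facing up. Do not pick the charm up, push it off the pad or onto its ring side, and leave the other things on the table where they are.

Things in the scene. Friction and masses are not known exactly. Their poses are not given: they have to be found in the camera images.
- box_base: Low square base of the presentation box, screwed to the table: a dark wood foot 100x100x6 mm with a paper-board plinth 85x85 mm on it (z 6 to 36 mm) whose flat top, 36 mm above the table, is the grey pad; no rim. Origin at the centre of the underside, z up.
- pad (a point): Centre of the pad, the flat top of the plinth (85x85 mm, 36 mm above the table).
- box_lid: Deep plain paper-board telescoping lid, open below, 94x94 mm outside, walls 3 mm, 77 mm tall, about 0.12 kg. Origin at the centre of its mouth (lower edge), z up. Starts over the plinth, lower edge on the wood foot: 30 mm overlap, 1.5 mm play each side; only weight and rubbing hold it, and it binds if tilted. It must rise over 70 mm to clear the charm.
- lid_grip (a point): Point in the lid's wooden bar grip, 95 mm above the lid's lower edge, 12 mm below the top of the bar. The bar is 44 mm long along the lid's x axis, 14 mm wide along its y axis and rises 30 mm above the lid's top: pinch it across its width from above.
- mat: Square cork mat, 150x150x3 mm, fixed to the table; where the lid must stand. Origin at the centre of its underside. Mat and box change sides from one start to the next.
- charm: Tan leather hat charm, rounded rectangle 26 (x) x34 (y) x11 mm (z), 0.02 kg. Origin at the centre of its plain back; z axis out through the face with the brass ring. Starts hidden under the lid, standing on its 26x10 mm end near the middle of the pad: y up, z level, origin 17 mm and top 34 mm above the pad, ring face towards the robot, turned up to 75 degrees to either side.
- charm_face (a point): Centre of the charm's ring face, 10 mm from its back along its z axis. Pushed near its top on this face, opposite to its z axis, the charm pivots on its lower back edge; it goes over once its top has moved about 10 mm, and falls on its plain back with the ring up.
- marker_pen: White and red marker pen, 135x17x16 mm, lying between the box and the mat. Bystander.
- spool_navy: Wooden spool with navy ribbon, 48x49x32 mm, standing behind the gap between box and mat. Bystander.
- chalk: Blue tailor's chalk, 24x45x9 mm, by the table's front edge before the gap between box and mat. Bystander.
- thread_block: Beeswax block, 30x46x18 mm, by the front edge of the table at the right. Bystander.
- sage_tray_0: Sage green jewellery tray, 98x108x37 mm, at the left of the table, farther back. Bystander.
- sage_tray_1: Sage green jewellery tray, 98x108x37 mm, at the left of the table, nearer. Bystander.

How it is judged:
On the way, in this order (a step that is already met when the one before it is completed fails the run):
1. the lid is drawn up clear of the charm, which still stands on end (z of box_lid in the frame of box_base above 0.072 m and angle between charm's own y axis and vertical below 0.2 rad), for 0.1 s.
2. the lid stands mouth down on the mat while the fingers still touch its grip (set down, not dropped); the charm still stands (height (world z) of box_lid between 0 and 0.008 m and angle between box_lid's own z axis and vertical below 0.1 rad and contact force between the fingers and box_lid above 0.3 N and horizontal distance between box_lid and mat below 0.045 m and angle between charm's own y axis and vertical below 0.2 rad), for 0.05 s.
3. the charm lies flat on the pad, ring up (angle between charm's own z axis and vertical below 0.12 rad and z of charm in the frame of pad between -0.004 and 0.004 m), for 0.2 s.
At the end, for the whole second after the job is handed in: The charm lies still, flat within 7 degrees and ring up on the pad, its middle within 40 mm of the pad's centre along each side; the lid stands still and upright, mouth down on the mat, its centre within 32 mm of the mat's centre along each side (all of step 3 and x of charm in the frame of pad between -0.04 and 0.04 m and y of charm in the frame of pad between -0.04 and 0.04 m and linear speed of each of charm, box_lid below 0.02 m/s and height (world z) of box_lid between 0 and 0.006 m and angle between box_lid's own z axis and vertical below 0.05 rad and x of box_lid in the frame of mat between -0.032 and 0.032 m and y of box_lid in the frame of mat between -0.032 and 0.032 m); the robot touches nothing.
It fails at once if the charm is lifted more than 15 mm (z of charm in the frame of pad above 0.032 m).
It fails at once if the charm falls onto its ring side or off the pad (angle between charm's own z axis and vertical above 2.2 rad or z of charm in the frame of pad below -0.01 m).
It fails at once if the charm is pushed or pressed hard (over 15 N) (contact force between the fingers and charm above 15 N).
It fails at once if the lid is tipped more than 20 degrees (angle between box_lid's own z axis and vertical above 0.35 rad).
It fails at once if another thing on the table is moved more than 20 mm (distance of any of marker_pen, spool_navy, chalk, thread_block, sage_tray_0, sage_tray_1 from where it was at the start of the episode above 0.02 m).
It also fails if it takes over 67 s, if anything falls off the work surface, if the arm or the gripper's body presses on something with over 40 N, if the wrist force passes 120 N, or if a joint passes its speed limit or range.

## Working session

There is one attempt and no reset: what is moved stays moved. The work goes in short steps, Python scripts to look and compute and a tool call to move; the robot and the scene stay as the last step left them, time stands still between calls to the robot, and variables do not carry over. Pictures are saved under pics/ and viewed, and the job is handed in when it is done.

Besides the shell and the picture viewer there is one more tool, called after "Request:" as a command line: name --argument value ..., lists and objects as JSON in quotes. step_arm: Moves the arm, as the interface text tells. Its arguments: {"type":"object","properties":{"targets":{"type":"string"},"grip":{"type":"number"}},"required":["targets"]}

```bash
mkdir -p pics
cat > h.py <<'E'
import numpy as np, cv2
from scipy.spatial.transform import Rotation as R
from bench import ctrl, optics, ticket
def rot(q): return R.from_quat([q[1],q[2],q[3],q[0]])
def grab(n,f):
    c=optics.camera(n); cv2.imwrite('pics/'+f,cv2.cvtColor(c['image'],cv2.COLOR_RGB2BGR)); return c
def ray(c,u,v):
    K=c['mtx']; d=np.linalg.solve(K,[u,v,1.]); d=np.array([d[0],-d[1],-d[2]])
    return np.array(c['xyz']), rot(c['orientation']).apply(d)
def atz(c,u,v,z):
    o,d=ray(c,u,v); return o+d*(z-o[2])/d[2]
def proj(c,P):
    p=rot(c['orientation']).inv().apply(np.atleast_2d(P)-c['xyz']); p=p*[1,-1,-1]
    q=p@np.array(c['mtx']).T; return q[:,:2]/q[:,2:]
E
python3 - <<'E'
from h import *
import pickle
D={}
for n in ['top','side','wrist']:
    c=grab(n,n+'0.png'); D[n]=c; print(n,c['xyz'],c['orientation'],c['mtx'],[k for k in c])
pickle.dump(D,open('d0.pkl','wb'))
s=ctrl.get_obs(); print(s)
E
```

```text
top [0.21378025 0.15952331 1.4400676 ] [ 0.71355092  0.06380847 -0.06999045 -0.6941721 ] [[463.49610018   0.         255.48580152]
 [  0.         463.49610018 188.44968611]
 [  0.           0.           1.        ]] ['image', 'mtx', 'xyz', 'orientation']
side [ 0.80261021 -0.39140268  1.16491501] [0.92039408 0.26054946 0.07230224 0.2824201 ] [[499.9353065    0.         256.6120638 ]
 [  0.         499.9353065  188.67107744]
 [  0.           0.           1.        ]] ['image', 'mtx', 'xyz', 'orientation']
wrist [0.19322167 0.54619195 0.37389165] [ 0.84251844 -0.12491596 -0.07531878  0.51854195] [[318.23954092   0.         253.55869845]
 [  0.         318.23954092 197.45468165]
 [  0.           0.           1.        ]] ['image', 'mtx', 'xyz', 'orientation']
{'time_s': 0.15, 'q': array([ 8.96731801e-01,  1.81394386e-01,  1.60772773e+00, -1.15823867e-06,
        1.35379243e+00, -2.06269068e-01]), 'dq': array([-2.40305650e-03, -2.79098715e-03, -2.18819951e-03, -1.64958865e-03,
       -8.23280516e-07, -1.74349328e-04]), 'joint_efforts': array([ 1.32578723e-03, -4.45265186e+01, -3.51691890e+01, -1.13376229e-04,
        5.81975575e-03,  1.76468257e-05]), 'eef_pos': array([0.25899422, 0.51292312, 0.23060206]), 'eef_rot': array([-2.81110183e-04,  2.31770698e-01,  9.72770223e-01, -5.98183868e-04]), 'wrist_force': array([-0.72730326, -0.54026661, -1.18723888]), 'torque': array([ 0.00499335, -0.05391959,  0.04775901]), 'opening': 0.9979495324544776}
```

View pics/top0.png

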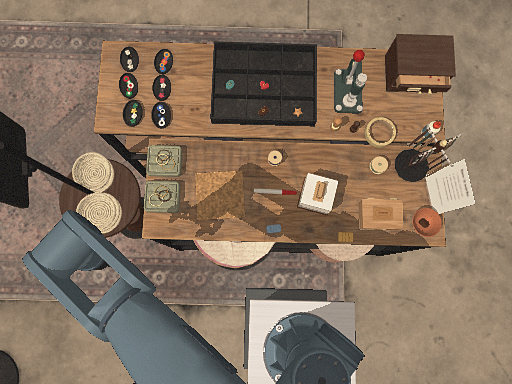

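View pics/side0.png

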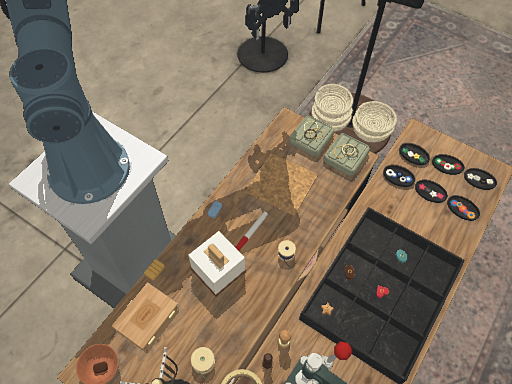

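View pics/wrist0.png

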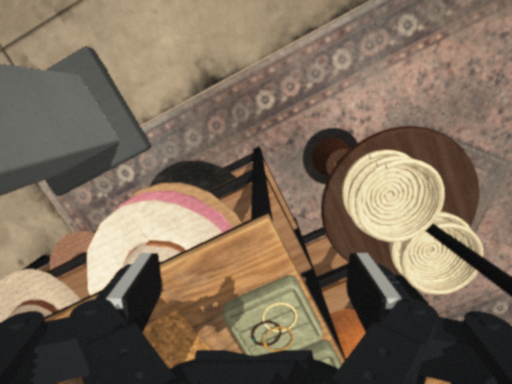

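Run:
```python
import cv2
a=cv2.imread('pics/top0.png')[150:240,180:350]; cv2.imwrite('pics/t0c.png',cv2.resize(a,None,fx=4.6,fy=4.6,interpolation=cv2.INTER_CUBIC))
a=cv2.imread('pics/side0.png')[130:300,180:350]; cv2.imwrite('pics/s0c.png',cv2.resize(a,None,fx=3.5,fy=3.5,interpolation=cv2.INTER_CUBIC))
```

```text
(no output)
```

View pics/t0c.png

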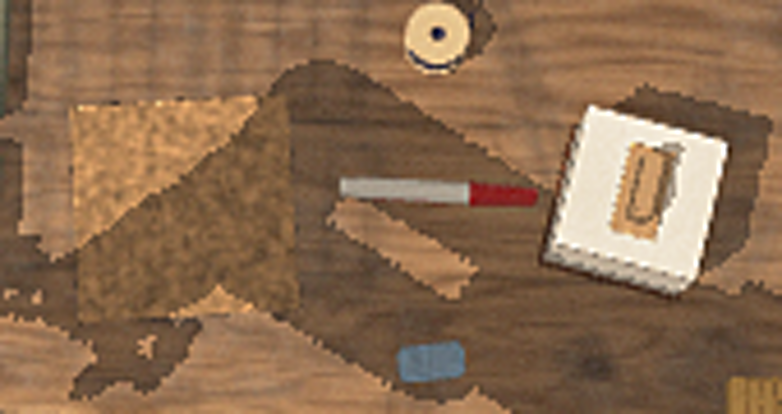

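View pics/s0c.png

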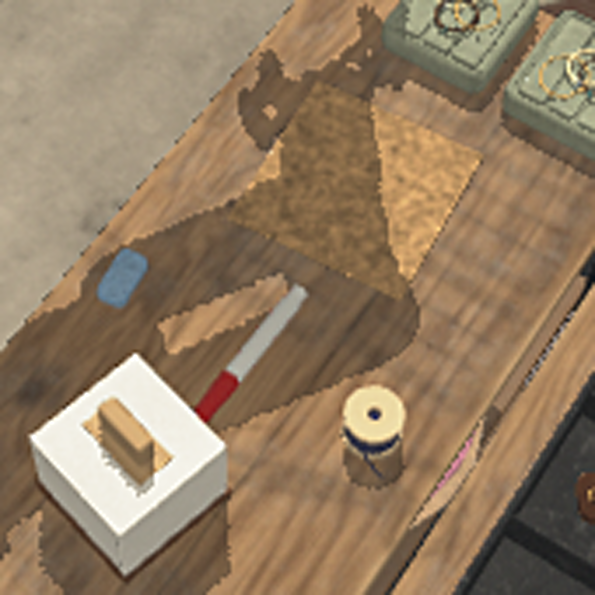

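```bash
cat > fit.py <<'E'
from h import *
import pickle
from scipy.optimize import least_squares
D=pickle.load(open('d0.pkl','rb'))
tc=lambda L:(np.array(L,float)+.5)/4.6+[180,150]-.5
sc=lambda L:(np.array(L,float)+.5)/3.5+[180,130]-.5
def fit(w,z,T,S,off=True):
    a=w/2; C=np.array([[-a,a],[a,a],[a,-a],[-a,-a]])
    def pts(p):
        c,s=np.cos(p[2]),np.sin(p[2]); return np.c_[C@np.array([[c,s],[-s,c]])+p[:2],np.full(4,z)]
    def match(c,P,O):
        q=proj(c,P); d=np.linalg.norm(q[:,None]-O[None],axis=2)
        from scipy.optimize import linear_sum_assignment as l
        i,j=l(d); return (q[i]-O[j])
    f=lambda p:np.r_[match(D['top'],pts(p),T).ravel(),match(D['side'],pts(p),S).ravel()]
    x0=np.mean([atz(D['top'],*t,z) for t in T],0)
    r=least_squares(f,[x0[0],x0[1],0]); print(r.x,np.round(r.fun,1)); 
    for n,o in (('top',T),('side',S)):
        print(n,[np.round(atz(D[n],*t,z)[:2],3) for t in o],np.mean([atz(D[n],*t,z)[:2] for t in o],0))
    return r.x
if __name__=='__main__':
    print('lid');fit(.094,.083,tc([(592,105),(729,143),(694,285),(551,243)]),sc([(137,354),(228,441),(122,530),(30,437)]))
    print('mat');fit(.15,.003,tc([(72,105),(288,93),(297,320),(80,318)]),sc([(318,82),(483,155),(403,298),(233,210)]))
    # bar top z=.113
    print('bar')
    for n,o in (('top',tc([(630,142),(668,150),(650,238),(612,232)])),('side',sc([(112,396),(152,432),(140,445),(99,405)]))):
        P=np.array([atz(D[n],*t,.113)[:2] for t in o]); print(n,P.round(4).tolist(),P.mean(0))
E
python3 fit.py
```

```text
lid
[ 0.47093897 -0.03916451 -0.23484603] [ 0.8 -0.1 -0.6  0.   0.  -0.2  0.5 -1.1 -0.1 -1.4 -0.   0.4 -0.5  0.7
 -0.1 -0.9]
top [array([ 0.528, -0.006]), array([ 0.505, -0.096]), array([ 0.411, -0.073]), array([0.436, 0.02 ])] [ 0.46984602 -0.03872839]
side [array([0.439, 0.015]), array([ 0.527, -0.004]), array([ 0.506, -0.094]), array([ 0.416, -0.076])] [ 0.47178365 -0.03963086]
mat
[0.46695639 0.26290431 0.07780684] [-0.6  0.6 -0.2 -0.   0.1  0.3  0.4 -2.2  0.6 -1.4  0.9 -0.3 -0.9  0.1
 -1.5  1. ]
top [array([0.536, 0.343]), array([0.549, 0.194]), array([0.391, 0.183]), array([0.388, 0.33 ])] [0.46599017 0.26267478]
side [array([0.388, 0.327]), array([0.534, 0.341]), array([0.549, 0.196]), array([0.4  , 0.187])] [0.46777237 0.26268294]
bar
top [[0.4974, -0.027], [0.4928, -0.0512], [0.4358, -0.0397], [0.4389, -0.0157]] [ 0.46622561 -0.03339871]
side [[0.4532, -0.0309], [0.4901, -0.037], [0.4891, -0.0488], [0.45, -0.0409]] [ 0.47059637 -0.03938403]
```

```bash
cat >> h.py <<'E'
def plan(pos,yaxis_ang=None,p0=None):
    s=ctrl.get_obs(); Rt=rot(s['eef_rot']); p=s['eef_pos'] if p0 is None else p0
    d=Rt.inv().apply(np.array(pos)-p)*1000
    if yaxis_ang is None: yaxis_ang=np.arctan2(*Rt.apply([0,1,0])[[1,0]])
    y=np.array([np.cos(yaxis_ang),np.sin(yaxis_ang),0]); z=np.array([0,0,-1]); x=np.cross(y,z)
    Rd=R.from_matrix(np.c_[x,y,z]); rv=(Rt.inv()*Rd).as_rotvec()
    print('d',d.round(1),'rv',rv.round(4),'dist',np.linalg.norm(d).round(1));
E
python3 -c "
from h import *
plan([.471,-.039,.2],np.pi/2-.235)"
```

```text
d [-438.1 -397.    31. ] rv [-0.0013 -0.0004 -0.2328] dist 592.0
```

Request:
step_arm --targets "-30 -27 0 0 0 -0.02; -80 -72 0 0 0 -0.05; -120 -109 0 0 0 -0.08; -160 -145 0 0 0 -0.1; -200 -181 0 0 0 -0.12; -240 -217 0 0 0 -0.15; -270 -245 0 0 0 -0.18; -270 -245 0 0 0 -0.18" --grip 100

```text
time_s: 1.15
eef_pos: [0.3905, 0.1707, 0.2312]
eef_rot: [0.0, 0.146, 0.989, -0.0]
wrist_force: [0.6, 0.2, -0.5]
opening: 1.0
```

```bash
python3 -c "
from h import *
plan([.471,-.039,.2],np.pi/2-.235);print(ctrl.get_obs()['eef_pos'])"
```

```text
d [-137.5 -177.6   31.3] rv [-0.0003  0.0002 -0.0574] dist 226.8
[0.39053777 0.17070711 0.23124775]
```

Request:
step_arm --targets "-28 -36 6 0 0 -0.02; -56 -72 12 0 0 -0.03; -84 -108 18 0 0 -0.04; -110 -144 25 0 0 -0.05; -128 -165 30 0 0 -0.055; -137 -177 31 0 0 -0.057; -137 -177 31 0 0 -0.057; -137 -177 31 0 0 -0.057"

```text
time_s: 2.15
eef_pos: [0.4706, -0.0346, 0.2004]
eef_rot: [-0.0, 0.115, 0.993, 0.0]
wrist_force: [-0.2, 0.1, 0.2]
opening: 0.998
```

Run:
```python
from h import *
plan([.471,-.039,.087],np.pi/2-.235)
c=grab('wrist','w1.png'); grab('top','t1.png')
cc,s=np.cos(-.235),np.sin(-.235)
P=[[.471+a*cc-b*s,-.039+a*s+b*cc,.113] for a,b in [(-.022,-.007),(.022,-.007),(.022,.007),(-.022,.007)]]
print(proj(c,P).round(0))
im=cv2.imread('pics/w1.png'); cv2.polylines(im,[proj(c,P).astype(int)],True,(0,0,255),1); cv2.imwrite('pics/w1o.png',im)
```

```text
d [ -1.4  -4.2 113.4] rv [ 0.0004 -0.0003  0.0052] dist 113.5
[[239. 176.]
 [239. 231.]
 [257. 231.]
 [258. 176.]]
```

View pics/w1o.png

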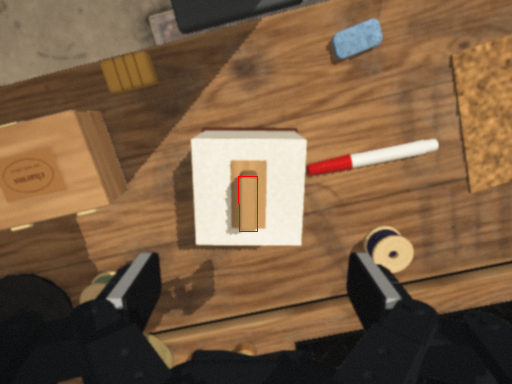

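Request:
step_arm --targets "-1 -4 15 0 0 0.005; -1 -4 35 0 0 0.005; -1 -4 55 0 0 0.005; -1 -4 75 0 0 0.005; -1 -4 90 0 0 0.005; -1 -4 102 0 0 0.005; -1 -4 109 0 0 0.005; -1 -4 109 0 0 0.005" --grip 50

```text
time_s: 3.25
eef_pos: [0.4708, -0.0399, 0.091]
eef_rot: [-0.0, 0.118, 0.993, 0.0]
wrist_force: [0.2, -0.9, 0.4]
opening: 0.505
```

Run:
```python
from h import *
c=grab('wrist','w2.png'); s=ctrl.get_obs();print(s['eef_pos'],s['wrist_force'],s['opening'])
```

```text
[ 0.47117403 -0.03996304  0.09144513] [ 0.12916406 -0.0266639   0.47195146] 0.4990324168716432
```

View pics/w2.png

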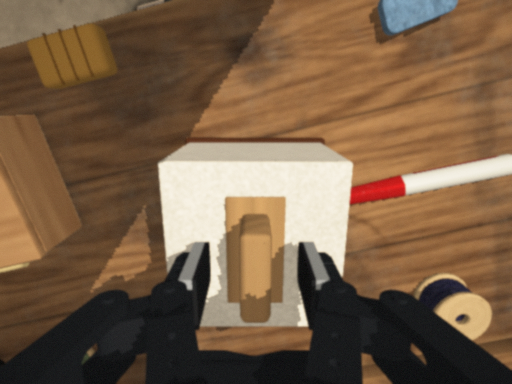

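Request:
step_arm --targets "0 0 3 0 0 0; 0 0 3 0 0 0; 0 0 3 0 0 0; 0 0 3 0 0 0; 0 0 3 0 0 0; 0 0 3 0 0 0; 0 0 3 0 0 0; 0 0 3 0 0 0" --grip 0

```text
time_s: 4.3
eef_pos: [0.4711, -0.0399, 0.0884]
eef_rot: [0.0, 0.118, 0.993, -0.0]
wrist_force: [0.1, 0.9, 1.3]
opening: 0.15
```

Run:
```python
from h import *
s=ctrl.get_obs();print(s['eef_pos'],s['wrist_force'],s['torque'],s['opening'])
```

```text
[ 0.47110938 -0.03992271  0.08841161] [0.07835288 0.93668063 1.31490914] [ 0.05837993 -0.05158877  0.02257106] 0.1499017312991832
```

Request:
step_arm --targets "0 0 -2 0 0 0; 0 0 -5 0 0 0; 0 0 -9 0 0 0; 0 0 -13 0 0 0; 0 0 -17 0 0 0; 0 0 -21 0 0 0; 0 0 -25 0 0 0; 0 0 -25 0 0 0"

```text
time_s: 5.3
eef_pos: [0.4713, -0.04, 0.1137]
eef_rot: [0.0, 0.118, 0.993, -0.0]
wrist_force: [0.6, 0.6, -1.4]
opening: 0.148
```

Run:
```python
from h import *
s=ctrl.get_obs();print(s['eef_pos'],s['eef_rot'],s['wrist_force'],s['torque'],s['opening'])
c=grab('wrist','w3.png');c=grab('side','s3.png')
cv2.imwrite('pics/s3c.png',cv2.resize(cv2.imread('pics/s3.png')[180:320,140:320],None,fx=4,fy=4))
```

```text
[ 0.47125856 -0.04000787  0.11368959] [ 3.99513015e-04  1.17606737e-01  9.93060163e-01 -9.47333332e-05] [ 0.56048869  0.60678454 -1.38797593] [-0.02630409  0.00077209 -0.0101338 ] 0.14807883910851177
```

View pics/s3c.png

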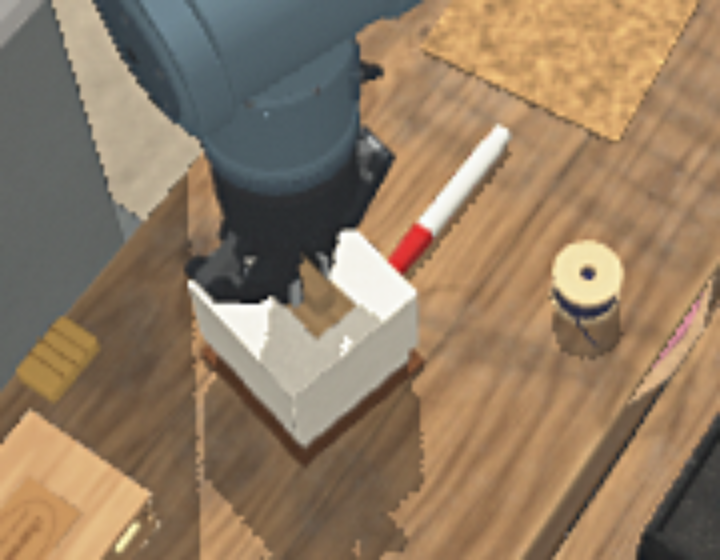

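Lid rising, level, weight about 1.2 N. Continue straight up to 120 mm or so.

Request:
step_arm --targets "0 0 -6 0 0 0; 0 0 -16 0 0 0; 0 0 -28 0 0 0; 0 0 -40 0 0 0; 0 0 -52 0 0 0; 0 0 -64 0 0 0; 0 0 -76 0 0 0; 0 0 -84 0 0 0"

```text
time_s: 6.4
eef_pos: [0.4712, -0.04, 0.1982]
eef_rot: [0.0, 0.118, 0.993, -0.0]
wrist_force: [0.3, -0.1, -1.7]
opening: 0.15
```

Request:
step_arm --targets "0 0 -3 0 0 0; 0 0 -3 0 0 0"

```text
time_s: 6.65
eef_pos: [0.4709, -0.0399, 0.2003]
eef_rot: [-0.0, 0.118, 0.993, -0.0]
wrist_force: [-0.1, 0.6, -2.1]
opening: 0.15
```

Run:
```python
from h import *
s=ctrl.get_obs();print(s['eef_pos'],s['eef_rot'],s['wrist_force'],s['torque'],s['opening'])
c=grab('side','s4.png');c=grab('top','t4.png')
cv2.imwrite('pics/s4c.png',cv2.resize(cv2.imread('pics/s4.png')[180:320,140:320],None,fx=4,fy=4))
plan([.467,.263,s['eef_pos'][2]],np.pi/2+.078)
```

```text
[ 0.4709182  -0.03988993  0.20025388] [-4.91276061e-05  1.17620218e-01  9.93058650e-01 -5.82246226e-07] [-0.05742529  0.56329133 -2.11004036] [-0.04690727 -0.00191361  0.07601711] 0.14985136307834354
d [ 74.3 293.6  -0.3] rv [ 2.000e-04 -9.000e-04 -3.138e-01] dist 302.9
```

View pics/s4c.png

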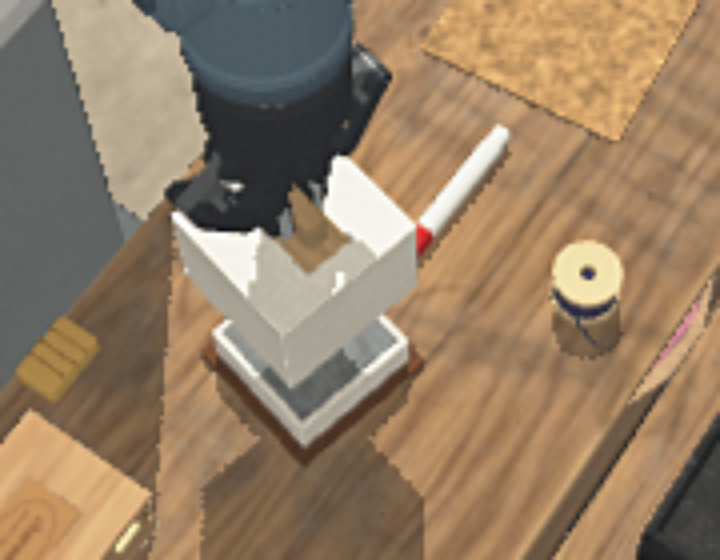

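Request:
step_arm --targets "2 7 0 0 0 -0.01; 6 23 0 0 0 -0.03; 12 48 0 0 0 -0.06; 20 78 0 0 0 -0.09; 28 110 0 0 0 -0.12; 36 142 0 0 0 -0.15; 44 174 0 0 0 -0.18; 52 206 0 0 0 -0.21"

```text
time_s: 7.75
eef_pos: [0.4678, 0.1747, 0.2002]
eef_rot: [-0.0, 0.012, 1.0, 0.0]
wrist_force: [-0.4, -0.5, -2.3]
opening: 0.15
```

Request:
step_arm --targets "14 26 0 0 0 -0.03; 25 50 0 0 0 -0.06; 34 69 0 0 0 -0.08; 39 79 0 0 0 -0.1; 39 79 0 0 0 -0.1; 39 79 0 0 0 -0.1"

```text
time_s: 8.5
eef_pos: [0.4318, 0.2522, 0.2003]
eef_rot: [0.0, -0.037, 0.999, -0.0]
wrist_force: [-0.2, -0.9, -1.4]
opening: 0.151
```

Run:
```python
from h import *
s=ctrl.get_obs();print(s['eef_pos'],s['eef_rot'],s['wrist_force'],s['torque'],s['opening'])
plan([.467,.263,.0854],np.pi/2+.078)
c=grab('side','s5.png');c=grab('top','t5.png')
```

```text
[0.43177514 0.25220097 0.20029226] [ 8.49713404e-05 -3.69723077e-02  9.99316276e-01 -1.45244122e-04] [-0.1964814  -0.8841448  -1.35900629] [-0.03406641 -0.01072838 -0.01132381] 0.15144246383733362
d [-35.9   8.2 114.9] rv [-0.0003  0.0002 -0.004 ] dist 120.7
```

View pics/s5.png

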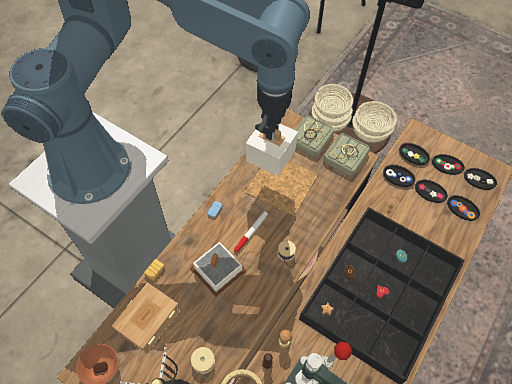

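View pics/t5.png

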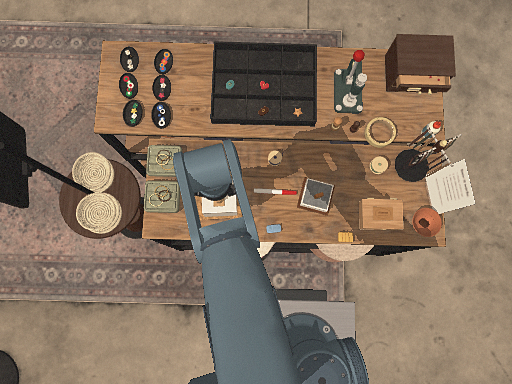

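Request:
step_arm --targets "-8 2 0 0 0 0; -24 6 5 0 0 -0.003; -34 8 18 0 0 -0.004; -36 8 35 0 0 -0.004; -36 8 55 0 0 -0.004; -36 8 75 0 0 -0.004; -36 8 90 0 0 -0.004; -36 8 98 0 0 -0.004"

```text
time_s: 9.6
eef_pos: [0.466, 0.2629, 0.1008]
eef_rot: [-0.001, -0.039, 0.999, -0.0]
wrist_force: [-0.5, 0.6, -1.3]
opening: 0.15
```

Run:
```python
from h import *
c=grab('side','s6.png')
s=ctrl.get_obs();print(s['eef_pos'],s['eef_rot'],s['wrist_force'],s['torque'],s['opening'])
plan([.467,.263,.0854],np.pi/2+.078)
cv2.imwrite('pics/s6c.png',cv2.resize(cv2.imread('pics/s6.png')[110:300,180:350],None,fx=3.1,fy=3.1))
```

```text
[0.46583116 0.2628087  0.10032781] [-1.26793702e-03 -3.90450900e-02  9.99236594e-01 -3.20717727e-04] [ 0.73913208 -0.44405448 -2.65464256] [-0.04152363  0.05067821  0.03812495] 0.15024633917622426
d [-1.2  0.1 14.9] rv [-0.0005 -0.0026  0.0001] dist 15.0
```

View pics/s6c.png

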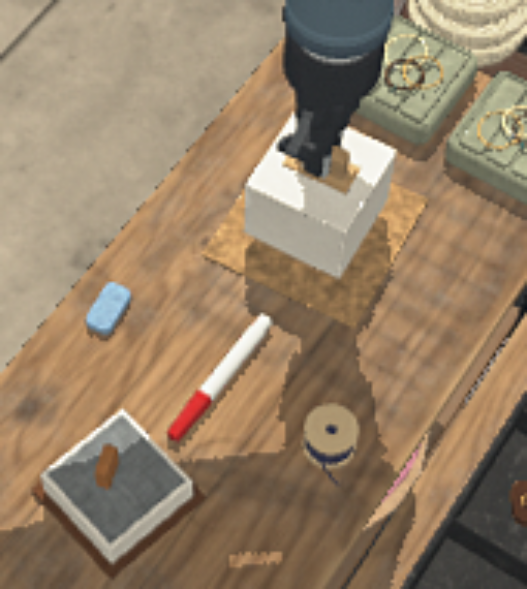

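Request:
step_arm --targets "-1 0 3 0 0 0; -1 0 6 0 0 0; -1 0 9 0 0 0; -1 0 11.5 0 0 0; -1 0 13 0 0 0; -1 0 14 0 0 0; -1 0 15 0 0 0; -1 0 15 0 0 0"

```text
time_s: 10.65
eef_pos: [0.4679, 0.2632, 0.0872]
eef_rot: [-0.0, -0.039, 0.999, -0.0]
wrist_force: [-0.1, 0.5, -0.9]
opening: 0.153
```

Run:
```python
from h import *
s=ctrl.get_obs();print(s['eef_pos'],s['eef_rot'],s['wrist_force'],s['torque'],s['opening'])
```

```text
[0.46785987 0.26323412 0.08724288] [-4.32411094e-05 -3.90903703e-02  9.99235678e-01 -1.36899713e-05] [-0.11125721  0.45141539 -0.94795311] [ 0.0413782   0.02123107 -0.02794662] 0.1532647088752553
```

Request:
step_arm --targets "0 0 0.5 0 0 0; 0 0 1 0 0 0; 0 0 1.5 0 0 0; 0 0 2 0 0 0; 0 0 2 0 0 0; 0 0 2 0 0 0"

```text
time_s: 11.4
eef_pos: [0.4679, 0.2633, 0.0854]
eef_rot: [0.0, -0.039, 0.999, 0.0]
wrist_force: [-0.5, -0.4, 0.7]
opening: 0.15
```

Request:
step_arm --targets "0 0 0.5 0 0 0; 0 0 1 0 0 0; 0 0 1 0 0 0; 0 0 1 0 0 0"

```text
time_s: 11.9
eef_pos: [0.4679, 0.2635, 0.0854]
eef_rot: [0.0, -0.039, 0.999, 0.0]
wrist_force: [-3.9, 0.3, 9.6]
opening: 0.153
```

Request:
step_arm --targets "0 0 -1 0 0 0; 0 0 -1 0 0 0; 0 0 -1 0 0 0"

```text
time_s: 12.28
eef_pos: [0.4681, 0.2633, 0.0854]
eef_rot: [0.0, -0.039, 0.999, 0.0]
wrist_force: [-0.8, 1.0, 2.8]
opening: 0.152
```

Request:
step_arm --targets "0 0 0 0 0 0; 0 0 0 0 0 0; 0 0 0 0 0 0; 0 0 0 0 0 0; 0 0 0 0 0 0; 0 0 0 0 0 0" --grip 50

```text
time_s: 13.02
eef_pos: [0.4679, 0.2632, 0.0853]
eef_rot: [-0.0, -0.039, 0.999, 0.0]
wrist_force: [-0.3, -0.5, -0.2]
opening: 0.497
```

Request:
step_arm --targets "0 0 -5 0 0 0; 0 0 -15 0 0 0; 0 0 -30 0 0 0; 0 0 -50 0 0 0; 0 0 -75 0 0 0; 0 0 -95 0 0 0; 0 0 -110 0 0 0; 0 0 -110 0 0 0"

```text
time_s: 14.02
eef_pos: [0.4688, 0.2635, 0.1971]
eef_rot: [0.002, -0.039, 0.999, 0.0]
wrist_force: [-0.1, 0.7, 0.1]
opening: 0.501
```

Run:
```python
from h import *
import pickle
D={}
for n in ['side','top','wrist']: D[n]=grab(n,n+'7.png')
pickle.dump(D,open('d7.pkl','wb'))
s=ctrl.get_obs();print(s['eef_pos'],s['eef_rot'],s['wrist_force'],s['opening'])
cv2.imwrite('pics/s7c.png',cv2.resize(cv2.imread('pics/side7.png')[220:310,180:260],None,fx=7,fy=7,interpolation=cv2.INTER_CUBIC)[:600])
cv2.imwrite('pics/t7c.png',cv2.resize(cv2.imread('pics/top7.png')[160:225,280:350],None,fx=8,fy=8,interpolation=cv2.INTER_CUBIC))
```

```text
[0.46733928 0.26306812 0.19448864] [-7.03978037e-04 -3.90682387e-02  9.99236281e-01 -1.78641237e-04] [-0.3985376  -0.73157544  0.66202913] 0.4963936525794915
```

View pics/s7c.png

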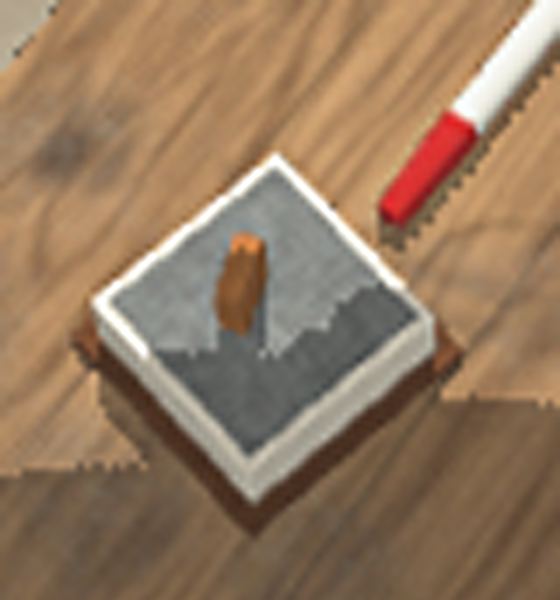

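View pics/t7c.png

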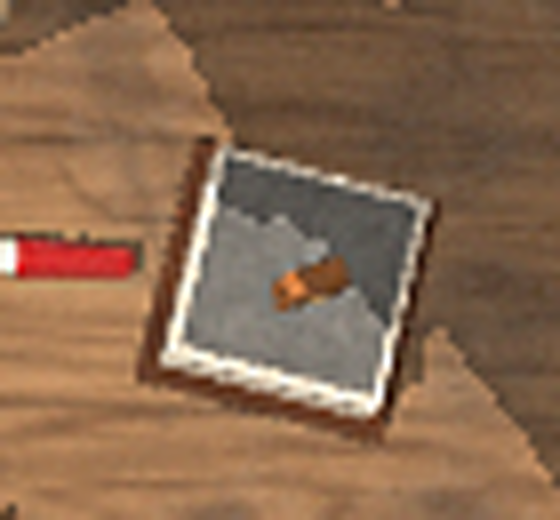

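View pics/side7.png

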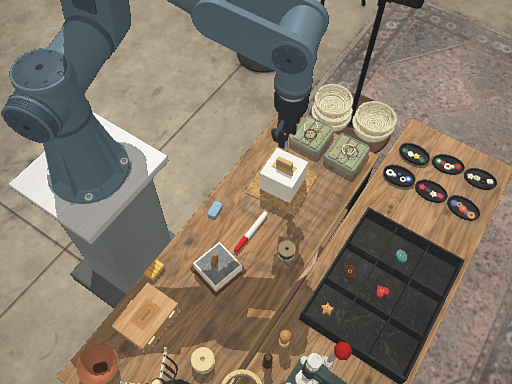

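View pics/wrist7.png

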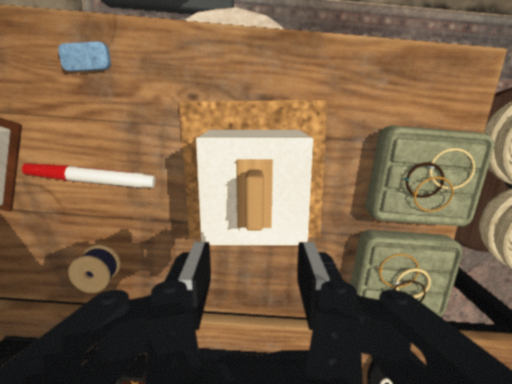

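Run:
```python
from h import *
plan([.49,-.04,.22],np.pi/2-.235)
```

```text
d [   1.1 -303.9  -25.4] rv [-0.0005 -0.0014  0.3132] dist 305.0
```

Request:
step_arm --targets "0 -15 -10 0 0 0.02; 0 -50 -20 0 0 0.06; 0 -95 -25 0 0 0.1; 0 -140 -25 0 0 0.15; 0 -185 -25 0 0 0.2; 0 -230 -25 0 0 0.24; 1 -270 -25 0 0 0.28; 1 -304 -25 0 0 0.313" --grip 0

```text
time_s: 15.18
eef_pos: [0.4901, -0.0423, 0.2204]
eef_rot: [-0.0, 0.119, 0.993, -0.0]
wrist_force: [-0.1, -0.1, 0.9]
opening: 0.0
```

Request:
step_arm --targets "0 0 0 0 0 0; 0 0 0 0 0 0; 0 0 0 0 0 0"

```text
time_s: 15.55
eef_pos: [0.4904, -0.0392, 0.2203]
eef_rot: [-0.0, 0.117, 0.993, 0.0]
wrist_force: [0.3, -0.5, -1.3]
opening: -0.0
```

Run:
```python
from h import *
import pickle
D=pickle.load(open('d7.pkl','rb'))
D['wrist']=c=grab('wrist','w8.png');
D['side']=c=grab('side','s8.png'); D['top']=grab('top','t8.png')
pickle.dump(D,open('d8.pkl','wb'))
s=ctrl.get_obs();print(s['eef_pos'],s['eef_rot'],s['opening'])
```

```text
[ 0.4905853  -0.03916128  0.22031557] [-2.02990575e-05  1.16447059e-01  9.93196900e-01  1.61376626e-05] -0.001553059166397796
```

View pics/w8.png

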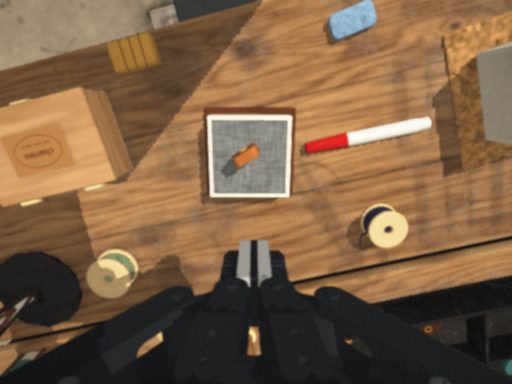

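Request:
step_arm --targets "15 0 10 0 0 0; 30 0 25 0 0 0; 45 0 40 0 0 0; 50 0 50 0 0 0; 50 0 50 0 0 0; 50 0 50 0 0 0"

```text
time_s: 16.45
eef_pos: [0.4429, -0.0285, 0.171]
eef_rot: [0.001, 0.117, 0.993, -0.0]
wrist_force: [0.5, -0.1, 0.7]
opening: 0.002
```

Run:
```python
from h import *
import pickle
D=pickle.load(open('d8.pkl','rb'))
D['wrist']=c=grab('wrist','w9.png');
pickle.dump(D,open('d9.pkl','wb'))
s=ctrl.get_obs();print(s['eef_pos'],s['eef_rot'],s['opening'])
p=proj(c,[.47,-.04,.05])[0].astype(int);print(p)
cv2.imwrite('pics/w9c.png',cv2.resize(cv2.imread('pics/w9.png')[p[1]-60:p[1]+60,p[0]-70:p[0]+70],None,fx=5,fy=5,interpolation=cv2.INTER_CUBIC))
```

```text
[ 0.44296445 -0.0285492   0.17102589] [ 7.38795548e-04  1.17085807e-01  9.93121513e-01 -1.65782043e-04] 0.0014003513939265081
[248 222]
```

View pics/w9c.png

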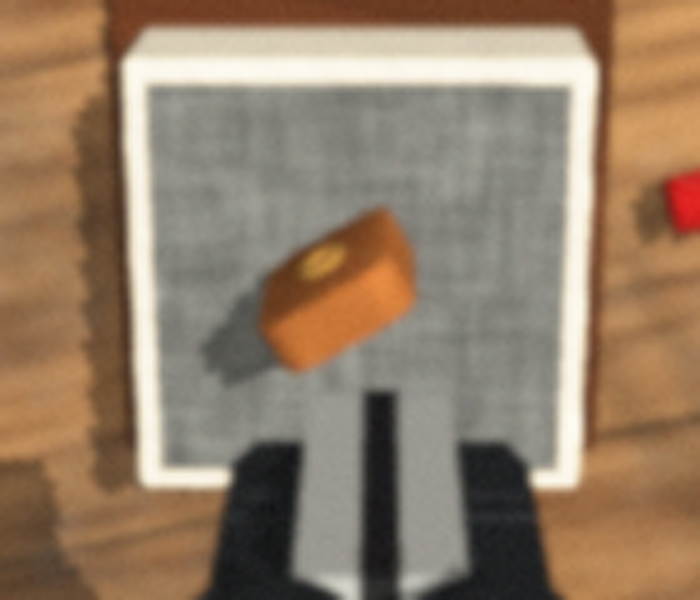

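Run:
```python
from h import *
import pickle
c=pickle.load(open('d9.pkl','rb'))['wrist']
f=lambda u,v:((u+.5)/5+178-.5,(v+.5)/5+162-.5)
A=[atz(c,*f(*p),.070) for p in [(300,370),(415,298),(263,322),(385,232)]]
print(np.round(A,4)); 
for a,b in((0,1),(2,3)): d=A[b]-A[a]; print(np.degrees(np.arctan2(d[1],d[0])),np.linalg.norm(d))
# pad check
for p in [(123,58),(598,62),(578,487),(142,487)]: print(atz(c,*f(*p),.036).round(4))
im=cv2.imread('pics/w9c.png')
def draw(x,y,th,col):
    n=np.array([np.cos(th),np.sin(th),0]); t=np.array([-n[1],n[0],0])
    for z in (.036,.070):
        P=[np.array([x,y,z])+a*t+b*n for a,b in((-.013,0),(.013,0),(.013,.010),(-.013,.010))]
        q=((proj(c,P)+.5-[178,162])*5-.5).astype(int); cv2.polylines(im,[q],True,col,1)
import sys
mid=np.mean([A[0],A[1]],0)
d=A[1]-A[0]; th=np.arctan2(d[1],d[0])+np.pi/2
print(mid,th); draw(mid[0],mid[1],th,(255,0,0))
cv2.imwrite('pics/w9o.png',im)
```

```text
[[ 0.472  -0.0494  0.07  ]
 [ 0.464  -0.0279  0.07  ]
 [ 0.4623 -0.0533  0.07  ]
 [ 0.4517 -0.0301  0.07  ]]
110.48313895026301 0.0229691119940364
114.49639933742463 0.025487841873137993
[ 0.4202 -0.0706  0.036 ]
[0.4406 0.0118 0.036 ]
[ 0.5225 -0.0083  0.036 ]
[ 0.5029 -0.0906  0.036 ]
[ 0.46802915 -0.03868141  0.07      ] 3.4990908694153777
```

View pics/w9o.png

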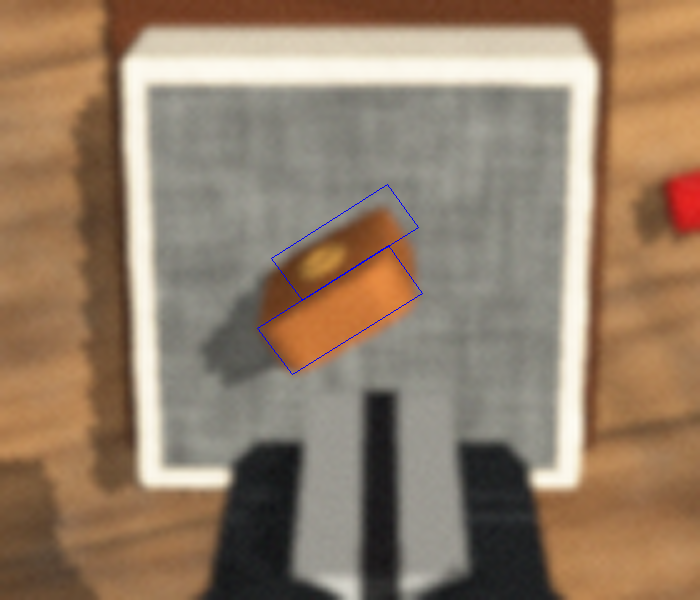

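Run:
```python
from h import *
th=np.radians(202); plan([.426,-.0545,.12],th-np.pi/2); print(ctrl.get_obs()['q'])
```

```text
d [ 10.5 -29.2  51. ] rv [-6.000e-04  1.400e-03 -6.187e-01] dist 59.7
[-3.32958678e-01 -5.49336281e-02  1.98517443e+00 -8.31151401e-06
  1.20983754e+00 -1.66904202e+00]
```

Request:
step_arm --targets "3 -7 0 0 0 -0.1; 6 -15 5 0 0 -0.22; 9 -23 15 0 0 -0.34; 10 -29 25 0 0 -0.46; 10 -29 38 0 0 -0.56; 10 -29 48 0 0 -0.619; 10 -29 51 0 0 -0.619; 10 -29 51 0 0 -0.619"

```text
time_s: 17.5
eef_pos: [0.4259, -0.0543, 0.1196]
eef_rot: [0.0, -0.19, 0.982, -0.0]
wrist_force: [0.5, -0.4, -0.3]
opening: -0.009
```

Run:
```python
from h import *
th=np.radians(202); plan([.426,-.0545,.062],th-np.pi/2); print(ctrl.get_obs()['eef_pos'])
```

```text
d [-0.  -0.2 57.6] rv [-0.0002  0.0002 -0.0009] dist 57.6
[ 0.42589772 -0.05429814  0.11957026]
```

Request:
step_arm --targets "0 0 10 0 0 0; 0 0 22 0 0 0; 0 0 34 0 0 0; 0 0 46 0 0 0; 0 0 54 0 0 0; 0 0 57.5 0 0 0; 0 0 57.5 0 0 0; 0 0 57.5 0 0 0"

```text
time_s: 18.5
eef_pos: [0.4259, -0.0543, 0.0621]
eef_rot: [0.0, -0.191, 0.982, -0.0]
wrist_force: [0.6, -0.1, 0.1]
opening: -0.003
```

Run:
```python
from h import *
c=grab('wrist','w10.png'); grab('side','s10.png'); print(ctrl.get_obs()['eef_pos'])
a=cv2.resize(cv2.imread('pics/w10.png')[150:384,120:400],None,fx=2.5,fy=2.5)
cv2.imwrite('pics/w10c.png',a)
cv2.imwrite('pics/s10c.png',cv2.resize(cv2.imread('pics/s10.png')[220:310,180:260],None,fx=6.5,fy=6.5,interpolation=cv2.INTER_CUBIC))
```

```text
[ 0.42587386 -0.05428879  0.06215581]
```

View pics/w10c.png

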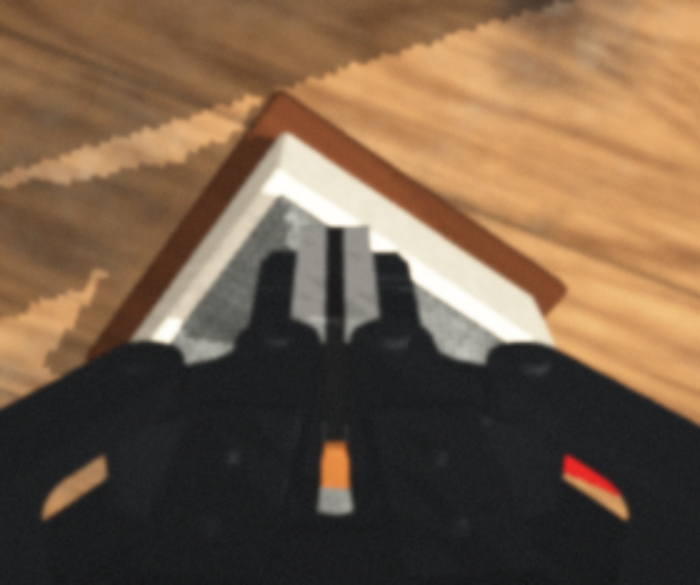

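View pics/s10c.png

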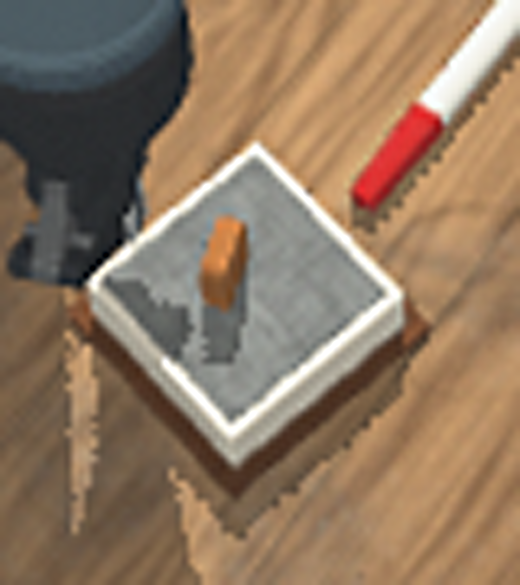

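Request:
step_arm --targets "-4 0 0 0 0 0; -9 0 0 0 0 0; -14 0 0 0 0 0; -17 0 0 0 0 0; -20 0 0 0 0 0; -22 0 0 0 0 0; -24 0 0 0 0 0; -25 0 0 0 0 0"

```text
time_s: 19.6
eef_pos: [0.4488, -0.0448, 0.0618]
eef_rot: [-0.0, -0.191, 0.982, -0.0]
wrist_force: [0.4, -0.7, 1.0]
opening: 0.001
```

Request:
step_arm --targets "-1 0 0 0 0 0; -2 0 0 0 0 0; -3 0 0 0 0 0; -4 0 0 0 0 0; -5 0 0 0 0 0; -5 0 0 0 0 0"

```text
time_s: 20.35
eef_pos: [0.4534, -0.0429, 0.0618]
eef_rot: [-0.0, -0.191, 0.982, -0.0]
wrist_force: [-0.3, -0.2, 0.9]
opening: -0.001
```

Run:
```python
from h import *
grab('side','s11.png'); s=ctrl.get_obs(); print(s['eef_pos'],s['wrist_force'])
cv2.imwrite('pics/s11c.png',cv2.resize(cv2.imread('pics/s11.png')[220:310,180:260],None,fx=6.5,fy=6.5,interpolation=cv2.INTER_CUBIC))
```

```text
[ 0.4533652  -0.04287941  0.06177741] [-0.38370492 -0.01369136  0.43086213]
```

View pics/s11c.png

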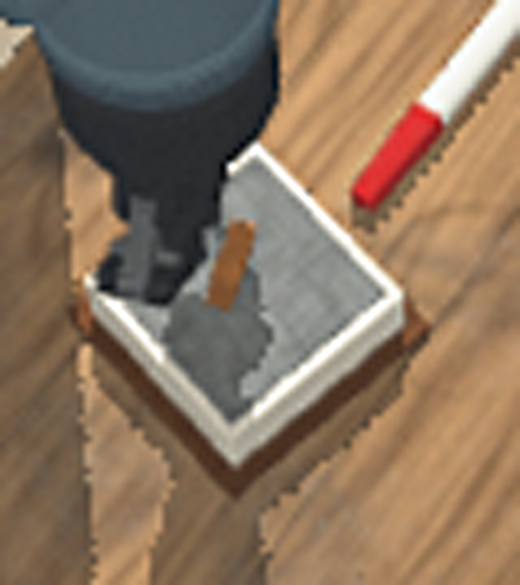

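The charm has begun to tilt (top moved right, ~(240,225) in the crop). Continue gently.

Request:
step_arm --targets "-1 0 0 0 0 0; -2 0 0 0 0 0; -3 0 0 0 0 0; -4 0 0 0 0 0; -4 0 0 0 0 0; -4 0 0 0 0 0"

```text
time_s: 21.15
eef_pos: [0.457, -0.0414, 0.0618]
eef_rot: [-0.0, -0.191, 0.982, 0.0]
wrist_force: [0.2, 0.1, 0.0]
opening: 0.002
```

Run:
```python
from h import *
grab('side','s12.png'); s=ctrl.get_obs(); print(s['eef_pos'],s['wrist_force'])
cv2.imwrite('pics/s12c.png',cv2.resize(cv2.imread('pics/s12.png')[220:310,180:260],None,fx=6.5,fy=6.5,interpolation=cv2.INTER_CUBIC))
```

```text
[ 0.45703032 -0.04138811  0.0617758 ] [-0.42400999 -0.05011249  0.42648393]
```

View pics/s12c.png

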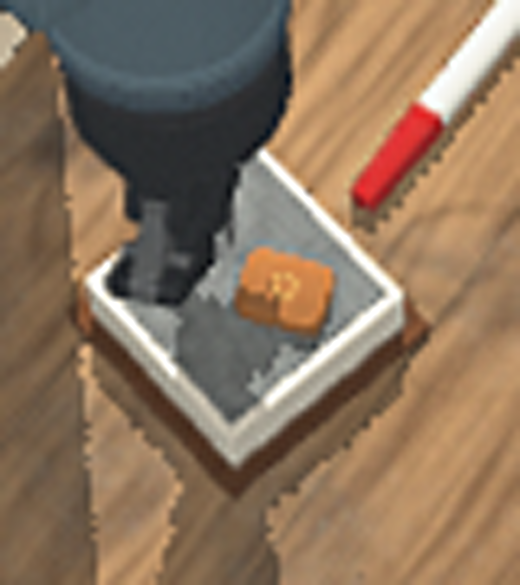

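It lies ring up (ring at crop (283,287)). Retreat back and up, then check.

Request:
step_arm --targets "3 0 0 0 0 0; 10 0 -5 0 0 0; 18 0 -15 0 0 0; 25 0 -35 0 0 0; 30 0 -60 0 0 0; 35 0 -90 0 0 0; 40 0 -120 0 0 0; 40 0 -130 0 0 0"

```text
time_s: 22.2
eef_pos: [0.4206, -0.0571, 0.1941]
eef_rot: [0.002, -0.191, 0.982, -0.001]
wrist_force: [0.1, 0.3, 0.1]
opening: 0.002
```

Request:
step_arm --targets "0 0 0 0 0 0; 0 0 0 0 0 0; 0 0 0 0 0 0; 0 0 0 0 0 0"

```text
time_s: 22.7
eef_pos: [0.4196, -0.0562, 0.191]
eef_rot: [-0.001, -0.191, 0.982, 0.0]
wrist_force: [0.4, 0.3, -0.0]
opening: 0.0
```

Run:
```python
from h import *
import fit
for n in('side','top'): fit.D[n]=grab(n,n+'13.png')
grab('wrist','w13.png'); s=ctrl.get_obs(); print(s['eef_pos'],s['wrist_force'])
cv2.imwrite('pics/s13c.png',cv2.resize(cv2.imread('pics/side13.png')[130:300,180:350],None,fx=3.5,fy=3.5,interpolation=cv2.INTER_CUBIC))
```

```text
[ 0.41988929 -0.05633429  0.19149873] [ 0.28065252 -0.28209507  0.46598512]
```

View pics/s13c.png

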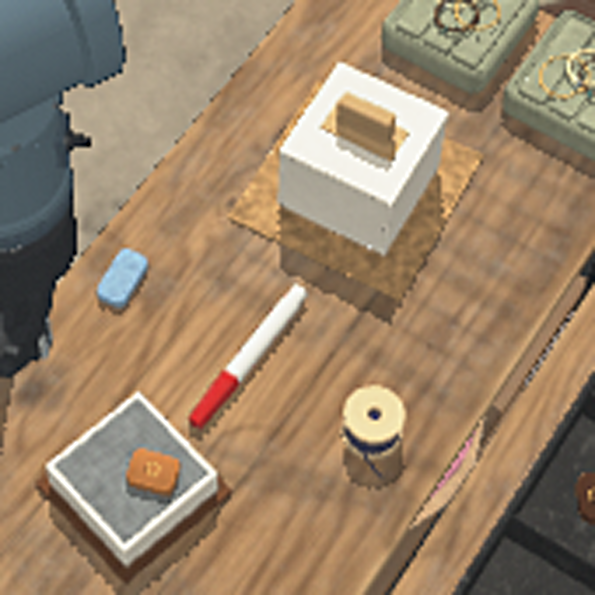

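View pics/w13.png

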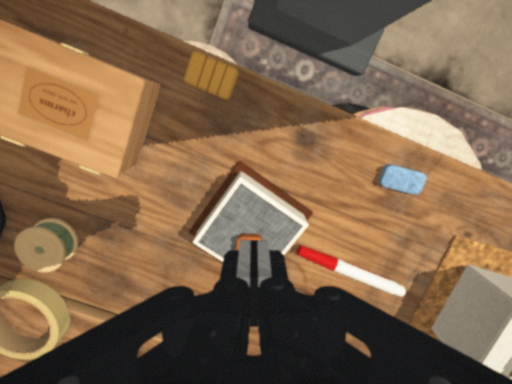

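Charm flat with the ring up (crop (152,467)); lid upright on the mat; bystanders unmoved. One numeric check of the lid and charm, then hand in.

Run:
```python
from h import *
c=optics.camera('side'); f=lambda u,v:((u+.5)/3.5+179.5,(v+.5)/3.5+129.5)
L=np.mean([atz(c,*f(*p),.080) for p in [(340,64),(447,99),(391,190),(280,148)]],0)
Ch=np.mean([atz(c,*f(*p),.046) for p in [(138,447),(180,457),(168,487),(127,476)]],0)
print('lid',L,'mat .467 .263'); print('charm',Ch,'pad .471 -.039')
for o,ctr,yaw in((L,(.467,.263),.078),(Ch,(.471,-.039),-.235)):
    print(R.from_euler('z',-yaw).apply([o[0]-ctr[0],o[1]-ctr[1],0])*1000)
print(ctrl.get_obs()['wrist_force']); ticket.hand_in()
```

```text
lid [0.46513345 0.26618981 0.08      ] mat .467 .263
charm [ 0.4860624  -0.03483175  0.046     ] pad .471 -.039
[-1.61232258  3.32555101  0.        ]
[13.67784735  7.56085845  0.        ]
[-0.17162238 -0.04238634  0.06342373]
the job is handed in; nothing more can be done
```

The job is done and handed in, at about 23 s of the 67 s allowed. I gripped the lid by its bar and drew it straight up. It was set down mouth down on the mat with the fingers still on the bar, and the charm stayed standing throughout. I then tipped the charm over with a slow push of the shut fingers high on its ring face, and backed the arm off clear.

My last checks, all from camera pictures and the state readings:
- **Charm:** it looks flat on the pad with the ring up, its middle about 14 mm and 8 mm from the pad's centre (limit 40 mm). I judged the flatness by eye and did not measure the tilt.
- **Lid:** it looks upright on the mat, its centre about 2 mm and 3 mm from the mat's centre (limit 32 mm).
- **Robot and other things:** the arm is clear, with wrist force near zero. The other things on the table show no visible shift in the pictures; I did not measure them.

None of the final checks failed or disagreed. Two things on the way were off:
- **Carrying the lid:** it first came about 36 mm short of the mat's centre while still in the air, and I corrected this before lowering it.
- **Locating the charm:** my outline of the standing charm missed its lower edge in the picture by about 2.5 mm, which did not affect the push.

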